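Open the counterweighted gate and push the tube rack home

ROBOT

A 6-joint arm with a two-finger parallel gripper is mounted at the origin on the work surface. World frame = base frame: x ahead of the robot, y to its left, z up, the work surface at z = 0. Lengths are in mm, angles in degrees, forces in N, time in s.
With the tool pointing down it reaches from about 350 to 850 mm from the base axis. Payload 8.1 kg.
Tool frame: the origin (TCP) lies at the very end of the fingers, on their centre line; the grasp point (between the pads) lies 19 mm behind it; z points along the fingers, x is the direction in which the jaws open and shut, and the axes are right-handed (so a half turn about z gives the same grasp; the last joint's range is limited). The gripper opens to 85 mm and grips with 20 to 120 N. Pads are 22 mm wide; open, the fingers measure 114 mm over their backs; the gripper's body (76 mm by 85 mm) begins 54 mm behind the grasp point. The pads swing forward as they close: fully open they stand 13 mm farther back than shut.
Start: joints at [-4.893, 7.471, 85.268, -0, 87.261, -4.893], TCP at [600.004, 0.022, 231.292] pointing down, gripper open.
Joint ranges: [-169.43, 169.43], [-51.17, 129.36], [1.28, 143.12], [-76.62, 256.62], [0, 156.53], [-152.29, 152.29]. Speed limits (degrees/s): [136.94, 136.94, 159.86, 180, 180, 180].

INTERFACE

Orientations are given as a 3x3 rotation matrix whose columns are the frame's x, y, z axes.
In Python, from cell import status, cams, r gives the robot as it stands.
- The arm moves only by the tool jog_arm, never from a script. Its argument "rows" is one flat list of numbers, 6 for each row, row after row: the shift along the tool's x, y, z in m, then the turn, a rotation vector about the tool's x, y, z in degrees. In form: [dx, dy, dz, rx, ry, rz, dx, dy, dz, rx, ry, rz, ...]. A call has exactly 8 rows; each row is the pose to reach, as a shift and turn from the pose commanded when the call began, along the tool's axes at that moment; what a row does not reach only later rows make up. A row lasts 1/10 s, in which the tool goes at most 50 mm and 8.59 degrees, less where a joint would pass 70% of its speed; a pose out of reach is approached as far as the arm can. A call with a gripper value outside its range is refused whole. "grip" is the closure, from -1 (fully open) to 1 (shut), set as the call begins (left out, the last holds). The fingers move at their own pace and stop on an object; "newtons" is the grip in N (left out, the last holds). Time passes only in rows, so rows that repeat a pose let the fingers close, or fill a call up. It gives the time, the measured TCP pose, the force and the opening at its end, in the units of the state.
- status.get_obs(): the state, without advancing time (a new reading comes with each control period).
- cams.grab_frame(name): name is "scene" or "side" or "wrist"; returns (picture, depth): 480x640x3 uint8, blue, green, red; 480x640 float32, mm along the optical axis (not along the pixel's ray), 0 where there is no reading.
- cams.camera_model(name): a dict with "intrinsics" (3x3 intrinsics, pixels), "rvec" (rotation vector, rad) and "tvec" (3), from world to camera coordinates, as OpenCV has them. Camera axes: x right, y down, z forward; pixel columns grow to the right and rows downward; lengths in mm; the calibration is good to about 2 mm. A picture is of the moment at which its call begins: read the wrist's pose just before it. camera_model takes no time and is no camera call; for the wrist camera it gives the pose at the moment of the call.
- r.hand_in(): hands the job in, once; it reports no verdict.
The state is a dict: "clock": time; "joint_pos": joint angles; "qvel": joint speeds; "joint_efforts": joint torques, N m; "position": TCP position; "eef_rot": TCP orientation; "contact_force": force on the tool from outside, world axes, zero at the start; "wrist_torque": the same for the moment, N m; "finger_gap": finger opening in mm.
Only numpy, scipy, OpenCV 4.12 (cv2) and the standard library are available. Lean on these libraries where they do the work, as an engineer would, in place of code of your own. Each camera call takes 0.05 s, during which the arm holds its last target.

TASK

The swinging gate bar of the rack loading station lies across the lane in front of the small tube rack. With the fingertips push the bar up past its balance point so that it falls back and stays raised by itself, then push the tube rack along the lane under it until it is fully home against the stop. Only push: do not grip, lift, force or tip the bar or the rack, leave everything else where it stands, and finish clear of everything.

Things in the scene. Friction and masses are not known exactly. Their poses are not given: they have to be found in the camera images.
- loader: Rack loading station fixed to the bench: aluminium plate, x -160 to 140, y -70 to 140 mm, 12 mm thick. A lane along its x lies between two low white rails (inner faces y = +-40 mm, tops 30 mm above the bench) and ends at a white housing 65 mm high. Origin: on the bench, on the lane's centre line; x along the lane away from the robot, y left, z up.
- lane_stop (a point): Middle of the housing's face that stops the rack, 110 mm along x from the station's origin, 35 mm above the bench.
- gate_arm (a joint): Gate bar angle (rad): 0 = level across the lane (lower limit), grows as the free end rises, 1.7 = upper limit, just past upright. It balances at about 0.85: let go below, it falls shut; above, it falls on to the upper limit and stays (friction may hold it within 0.2 of balance). Under 2 N at the free end moves it.
- gate_pivot (a point): Gate hinge, axis along the lane, at station x = 15, y = 100 mm, 88 mm above the bench, on a white post (station x 33 to 51, y 83 to 117, top 110 mm). A round steel bar, 14 mm thick, runs from it to the right (station -y) at joint value 0, across the lane and 80 mm past the plate, over the bench.
- gate_end (a point): Centre of the bar's free end, 250 mm from the hinge; moves with the bar. The last 30 mm have a thin black sleeve.
- gate_weight (a point): Centre of the gate's dark steel counterweight (44 mm thick, 45 mm long along the lane), at joint value 0 45 mm left of and 22 mm above the hinge; moves with the bar.
- tube_rack: Loose white tube rack, about 0.3 kg, in the lane before the gate: block 100 (x, along the lane) by 76 by 52 mm high with six grey-capped tubes at rack x 0 to 46 mm, tops 85 mm above its underside. Origin: centre of its underside, on the plate 12 mm above the bench; x towards the stop. Fully home, its origin is 50 mm before the stop face.
- rack_front (a point): Centre of the rack's near face (towards the robot), 50 mm before the rack's origin and 35 mm above its underside: push here, along the lane.
- vial: Bystander: small glass vial, 28 mm diameter, 55 mm high, standing right of the station beyond the gate bar; origin at the centre of its underside.
- marker: Bystander: marker pen 105 mm long, 13 mm thick, lying on the bench to the right of the lane before the gate bar; origin at its middle on the bench.
- beaker: Bystander: empty glass beaker, 68 mm diameter, 85 mm high, left of the station; origin at the centre of its underside.
- tip_box: Bystander: box of pipette tips 85 x 124 x 59 mm, left of the station; origin at the centre of its underside.
- big_rack: Bystander: large red rack 85 x 150 x 70 mm with three big capped tubes reaching 112 mm, right of the station; origin at the centre of its underside.
- media_bottle: Bystander: glass bottle with a cap, 84 mm diameter, 165 mm high, left of the station, nearer the robot; origin at the centre of its underside.
- timer: Bystander: flat bench timer 60 x 75 x 24 mm, right of the station, near the robot; origin at the centre of its underside.

How it is judged:
By the outcome, as a careful person would: the job done as asked, in the order asked, and still so for the second after the job is handed in, with the robot touching nothing.
It also fails if it takes over 64 s, if anything falls off the work surface, if the arm or the gripper's body presses on something with over 40 N, if the wrist force passes 120 N, or if a joint passes its speed limit or range.

## Working session

There is one attempt and no reset: what is moved stays moved. The work goes in short steps, Python scripts to look and compute and a tool call to move; the robot and the scene stay as the last step left them, time stands still between calls to the robot, and variables do not carry over. Pictures are saved under pics/ and viewed, and the job is handed in when it is done.

Besides the shell and the picture viewer there is one more tool, called after "Request:" in YAML: its name, and indented under it one key for each argument. jog_arm: Moves the arm, as the interface text tells. Its arguments: {"type":"object","properties":{"rows":{"type":"array"},"grip":{"type":"number"},"newtons":{"type":"number"}},"required":["rows"]}

```bash
ls; mkdir -p pics; python3 - <<'E'
from cell import status,cams,r
import cv2
print(status.get_obs())
for n in("scene","side","wrist"):
    m=cams.camera_model(n);im,d=cams.grab_frame(n);cv2.imwrite(f"pics/{n}0.png",im)
    import numpy as np;np.savez(f"{n}0.npz",im=im,d=d,K=m["intrinsics"],rvec=m["rvec"],t=m["tvec"])
    R=cv2.Rodrigues(np.array(m["rvec"],float))[0];print(n,m["intrinsics"],-R.T@np.array(m["tvec"]).ravel(),R)
E
```

```text
pics
{'clock': 0.0, 'joint_pos': array([-4.89345351e+00,  7.51864527e+00,  8.53278000e+01,  6.23264312e-04,
        8.72617762e+01, -4.89400834e+00]), 'qvel': array([-0.01428554,  0.04749972, -0.04245172, -0.1298475 , -0.01986839,
       -0.02258172]), 'joint_efforts': array([-1.90700346e-03, -5.69404185e+01, -5.00557995e+01, -2.19391650e-04,
        1.44415747e-02,  7.24149572e-05]), 'position': array([5.99456313e+02, 6.87431094e-02, 2.30221736e+02]), 'eef_rot': array([[ 9.99998231e-01,  8.99205887e-06, -1.88100779e-03],
       [ 9.31551092e-06, -9.99999985e-01,  1.71948099e-04],
       [-1.88100621e-03, -1.71965317e-04, -9.99998216e-01]]), 'contact_force': array([ 0.70925973, -1.00705062, -0.07515344]), 'wrist_torque': array([-0.00918589,  0.02161594, -0.00218746]), 'finger_gap': 85.35303694871345}
scene [[450.1887746    0.         315.72044356]
 [  0.         450.1887746  238.54277964]
 [  0.           0.           1.        ]] [1050.84781606 -499.47439321  618.70837038] [[ 0.74747768  0.66421579 -0.00972164]
 [ 0.40253414 -0.46453804 -0.78877797]
 [-0.52843485  0.58568063 -0.61460134]]
side [[575.25322689   0.         320.60155034]
 [  0.         575.25322689 241.85176038]
 [  0.           0.           1.        ]] [ 356.23313554  776.27460601 1081.61138161] [[-0.94255645 -0.33376715  0.01366866]
 [-0.26528092  0.72303005 -0.63785075]
 [ 0.20301077 -0.60483638 -0.77003869]]
wrist [[395.73496364   0.         315.90925445]
 [  0.         395.73496364 235.83149834]
 [  0.           0.           1.        ]] [599.7109154   67.04610209 372.63801936] [[ 9.99999209e-01  2.73045382e-04 -1.22749199e-03]
 [ 5.88683096e-04 -9.64221106e-01  2.65098683e-01]
 [-1.11118971e-03 -2.65099196e-01 -9.64220505e-01]]
```

View pics/scene0.png

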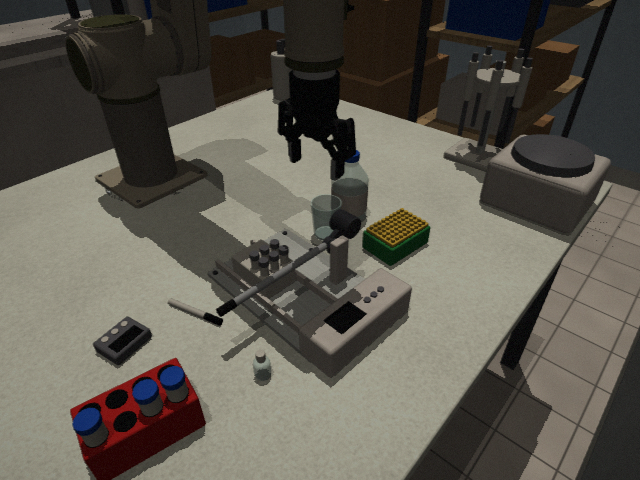

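View pics/side0.png

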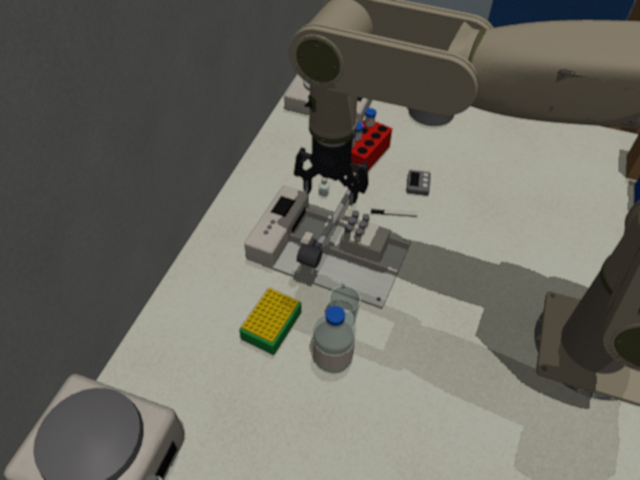

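View pics/wrist0.png

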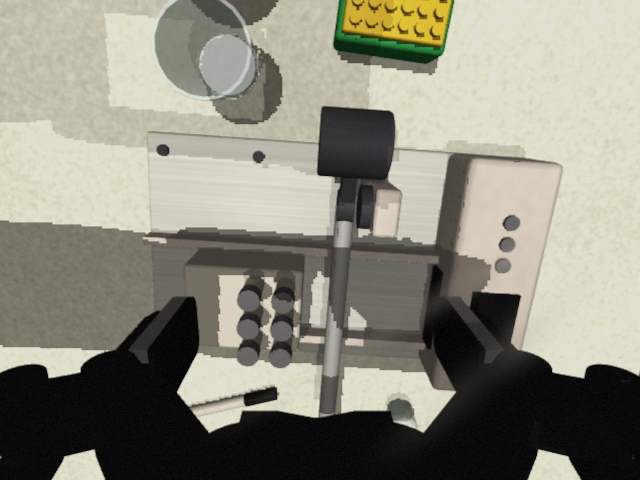

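```bash
cat > h.py <<'E'
import numpy as np,cv2
def load(n):
    z=np.load(n+".npz");R=cv2.Rodrigues(z["rvec"].astype(float))[0];return z["im"],z["d"],z["K"],R,z["t"].ravel()
def grab(n,tag):
    from cell import cams
    m=cams.camera_model(n);im,d=cams.grab_frame(n);cv2.imwrite(f"pics/{n}{tag}.png",im)
    np.savez(f"{n}{tag}.npz",im=im,d=d,K=m["intrinsics"],rvec=m["rvec"],t=m["tvec"])
def px(L,u,v,dep=None):
    im,d,K,R,t=L
    z=d[v,u] if dep is None else dep
    return R.T@(np.linalg.inv(K)@[u,v,1]*z-t)
def atz(L,u,v,h):
    im,d,K,R,t=L;c=-R.T@t;r=R.T@(np.linalg.inv(K)@[u,v,1]);return c+r*(h-c[2])/r[2]
def proj(L,P):
    im,d,K,R,t=L;q=K@(R@np.asarray(P,float)+t);return q[:2]/q[2]
def cloud(L):
    im,d,K,R,t=L;v,u=np.mgrid[:480,:640];p=np.stack([u,v,np.ones_like(u)],-1)@np.linalg.inv(K).T*d[...,None];return (p-t)@R
E
python3 - <<'E'
from h import *
np.set_printoptions(precision=1,suppress=True)
W=load("wrist0");S=load("scene0")
for n,u,v in [("plate nl",152,136),("plate top mid",300,145),("plate tr",440,155),("bar",342,250),("bar",336,330),("bar",330,395),("barend",328,410),("weight",357,142),("house",480,180),("house far",550,170),("post",388,197),("rack",240,256),("rackfrontleft",190,265),("cap",248,299),("cap",285,299),("housingface",440,300),("marker",240,402),("beaker",205,50)]:
    print(n,px(W,u,v))
print()
for n,u,v in [("bar",290,272),("barend",224,309),("sleeve",235,302),("weight",345,223),("post",338,245),("vial",261,352),("markertip",221,322),("marker",170,301),("big",150,395),("timer",122,335)]:
    print(n,px(S,u,v))
E
python3 - <<'E'
import cv2
for n,(x,y,w,h) in {"scene0":(150,180,280,210),"wrist0":(130,100,440,330)}.items():
    im=cv2.imread(f"pics/{n}.png")[y:y+h,x:x+w]
    cv2.imwrite(f"pics/{n}z.png",cv2.resize(cv2.convertScaleAbs(im,alpha=1.5),(800,600),interpolation=cv2.INTER_CUBIC))
E
```

```text
plate nl [454.4  59.4  12.2]
plate top mid [585.1  51.6  11.6]
plate tr [710.7  42.9  10.8]
bar [618.6 -20.1  95.1]
bar [615.1 -86.2  93.3]
bar [ 611.  -144.9   94.3]
barend [ 609.4 -159.    94.8]
weight [623.8  58.5 131.3]
house [726.4  27.5  65.5]
house far [779.5  35.2  65.3]
post [647.5  22.  110.9]
rack [531.1 -44.8  34.4]
rackfrontleft [495.1 -43.2  63.1]
cap [548.2 -58.1  97.4]
cap [575.9 -59.   95.3]
housingface [642.3   9.6 247.1]
marker [ 517.9 -217.5   10.6]
beaker [503.8 130.9   2. ]

bar [589.8 -62.2  45.6]
barend [ 610.  -230.    93.4]
sleeve [ 610.5 -207.9   92.3]
weight [638.5  39.2 127.6]
post [656.4  -2.5 109.9]
vial [ 691.6 -230.4   55.2]
markertip [ 555.1 -207.6    3.2]
marker [ 449.2 -241.6   11.8]
big [ 671.7 -396.8  113.1]
timer [ 466.9 -346.3   22.9]
```

View pics/scene0z.png

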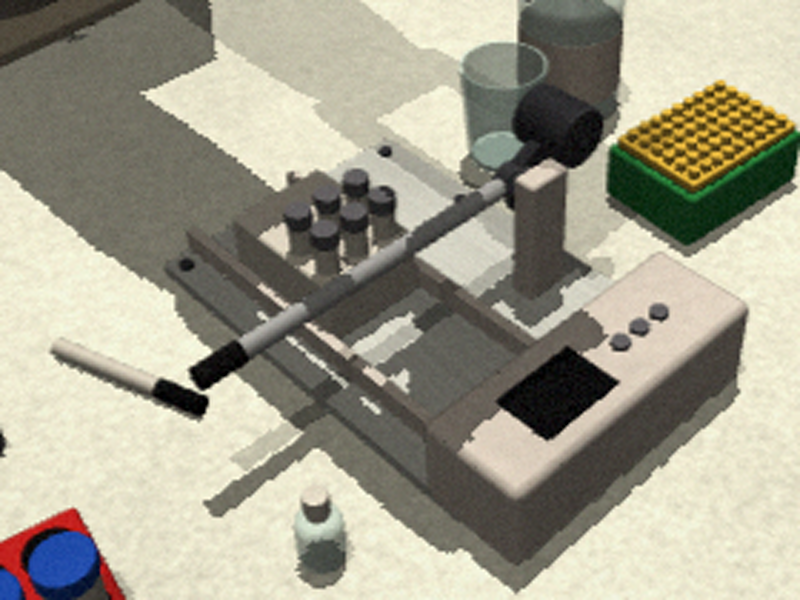

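View pics/wrist0z.png

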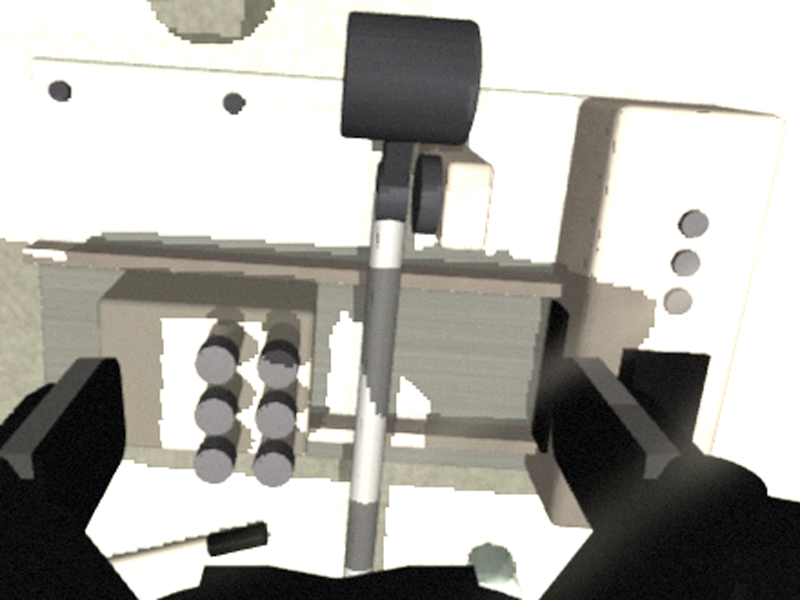

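```bash
python3 - <<'E'
from h import *
np.set_printoptions(precision=1,suppress=True)
W=load("wrist0");C=cloud(W);d=W[1]
def reg(u0,v0,u1,v1):
    m=np.zeros((480,640),bool);m[v0:v1,u0:u1]=1;return m&(d>0)
# cand yaw
a=-0.0645
def st(P,o=(600,-90),a=a):
    q=P[...,:2]-np.array(o);c,s=np.cos(a),np.sin(a);return np.stack([q[...,0]*c+q[...,1]*s,-q[...,0]*s+q[...,1]*c,P[...,2]],-1)
def rep(n,m,z0,z1):
    p=C[m];p=p[(p[:,2]>z0)&(p[:,2]<z1)];q=st(p);print(n,len(q),np.percentile(q,[1,50,99],axis=0).tolist())
rep("plate",reg(130,110,325,225),8,16)
rep("house",reg(430,140,580,300),62,68)
rep("post",reg(370,180,405,240),107,114)
rep("bar",reg(325,230,352,400),88,100)
rep("weight",reg(310,100,400,180),100,150)
rep("rack",reg(180,240,310,360),60,68)
rep("caps",reg(230,280,300,370),93,102)
# edge fit
for u in (180,220,300,420): 
  col=C[110:180,u,2];v=[i for i in range(70) if 8<col[i]<16]; 
  if v: print(u,C[110+v[0],u],st(C[110+v[0],u]))
for v in (150,180,210):
  row=C[v,130:200,2];i=[i for i in range(70) if 8<row[i]<16]; print(v,C[v,130+i[0]],st(C[v,130+i[0]]))
for v in range(240,400,20):
  row=C[v,320:360];m=(row[:,2]>85)&(row[:,2]<102);print(v,st(row[m]).mean(0) if m.any() else None)
E
```

```text
plate 15143 [[-159.0403500058687, 62.71478622275191, 9.732774008166437], [-84.42869473917243, 104.44994383075863, 11.593428743202939], [-1.5857468790775058, 142.89918974691147, 13.977722007745074]]
house 12062 [[110.30823809876883, 28.3297107917455, 62.3690309963318], [143.7749131986366, 88.33463260208819, 64.65214770044874], [180.73604204051946, 140.31026340423517, 67.67369350617616]]
post 1214 [[31.858688572379574, 87.05414249345655, 107.2461033195394], [40.14003096492997, 103.89989494781499, 109.43483750731032], [48.88625181126131, 119.55999873924591, 111.15034380755134]]
bar 2770 [[6.69056065312548, -56.297878340387584, 88.49477377386647], [13.146957698827958, 24.408758350460232, 93.54957528533434], [19.97010240921261, 84.87766068795526, 95.69509788577675]]
weight 5169 [[-8.330462707262885, 126.54154689148416, 110.0425148545888], [13.476088583374844, 149.38233729459537, 128.71849580731612], [35.47557280772848, 169.56892560033162, 132.4015900548614]]
rack 5915 [[-111.8932349998374, -32.76244297772772, 60.669542146470484], [-76.05454342437315, 13.11648744224129, 63.52360084443137], [-15.03396959899737, 40.87571643523133, 65.60031156406953]]
caps 2420 [[-61.94179210295877, -28.048998374698748, 93.31923708380579], [-45.80201317947681, 4.849543511125171, 96.51409965057923], [-20.386624401919363, 35.497144445779014, 98.09981152360817]]
180 [478.2  61.9   8.5] [-131.4  143.7    8.5]
220 [513.6  59.3   8.3] [-95.8 143.4   8.3]
300 [585.1  54.2  10.3] [-24.2 142.9  10.3]
420 [692.8  47.2   9.1] [ 83.8 142.9   9.1]
150 [448.4  47.2  11.7] [-160.1  127.2   11.7]
180 [445.7  20.3  10.3] [-161.1  100.1   10.3]
210 [445.3  -7.2  12.3] [-159.7   72.6   12.3]
240 [12.8 78.  93. ]
260 [13.  62.5 93.1]
280 [12.7 46.4 92.8]
300 [13.3 29.9 92.8]
320 [13.  12.9 92.6]
340 [12.8 -4.4 92.9]
360 [ 13.  -22.3  93. ]
380 [ 12.7 -40.7  93.2]
```

```bash
cat >> h.py <<'E'
from scipy.spatial.transform import Rotation as Ro
import json
A=-0.0645;O=np.array([599,-88.,0])
EX=np.array([np.cos(A),np.sin(A),0]);EY=np.array([-np.sin(A),np.cos(A),0]);EZ=np.array([0,0,1.])
def S2W(p): return O+p[0]*EX+p[1]*EY+p[2]*EZ
def W2S(p): q=np.asarray(p)-O; return np.array([q@EX,q@EY,q[2]])
def Rt(tilt):  # tilt from vertical, deg, towards station x; tool x=-EY
    t=np.radians(tilt);z=np.sin(t)*EX-np.cos(t)*EZ;x=-EY;return np.column_stack([x,np.cross(z,x),z])
def rel(P0,R0,P1,R1):
    return np.r_[R0.T@(np.asarray(P1)-P0)/1000,Ro.from_matrix(R0.T@R1).as_rotvec(degrees=True)]
def app(P0,R0,row): return P0+R0@np.array(row[:3])*1000,R0@Ro.from_rotvec(row[3:],degrees=True).as_matrix()
def cur(): d=json.load(open("cmd.json"));return np.array(d["P"]),np.array(d["R"])
def setc(P,R): json.dump({"P":np.asarray(P).tolist(),"R":np.asarray(R).tolist()},open("cmd.json","w"))
E
python3 - <<'E'
from h import *
np.set_printoptions(precision=4,suppress=True)
P=np.array([600.004,.022,231.292]);R=np.diag([1.,-1,-1]);setc(P,R)
print(rel(P,R,S2W([-60,-115,231]),Rt(45)), S2W([-60,-115,231]))
print(rel(P,R,S2W([-60,-115,231]),Rt(0)))
E
```

```text
[-0.0683  0.1989  0.0003 34.3168 36.6048 88.3718] [ 531.7124 -198.8936  231.    ]
[-0.0683  0.1989  0.0003  0.      0.     93.6956]
```

Request:
jog_arm:
  rows: [-0.01, 0.05, -0.06, 4.3, 4.6, 11, -0.068, 0.199, -0.06, 34.32, 36.6, 88.37, -0.068, 0.199, -0.06, 34.32, 36.6, 88.37, -0.068, 0.199, -0.06, 34.32, 36.6, 88.37, -0.068, 0.199, -0.06, 34.32, 36.6, 88.37, -0.068, 0.199, -0.06, 34.32, 36.6, 88.37, -0.068, 0.199, -0.06, 34.32, 36.6, 88.37, -0.068, 0.199, -0.06, 34.32, 36.6, 88.37]
  grip: 1
  newtons: 20

```text
clock: 0.95
position: [531.6, -199.9, 291.1]
eef_rot: [[0.429, -0.735, 0.526], [-0.891, -0.439, 0.114], [0.147, -0.517, -0.843]]
contact_force: [-0.2, -0.0, -0.7]
finger_gap: -0.0
```

```bash
python3 - <<'E'
from h import *
from cell import status
np.set_printoptions(precision=4,suppress=True)
o=status.get_obs();P=o["position"];R=o["eef_rot"];print(P,o["joint_pos"])
print(rel(P,R,[531.7,-198.9,292],Rt(45)))
E
```

```text
[ 531.5911 -199.9398  291.1034] [-42.434  -22.2493 112.1896  27.4613  71.9187  15.0562]
[-0.0007 -0.001  -0.0006 10.9917 11.6785 28.1892]
```

Request:
jog_arm:
  rows: [0, 0, 0, 2.75, 2.9, 7, 0, 0, 0, 5.5, 5.84, 14.1, 0, 0, 0, 8.25, 8.75, 21.1, 0, 0, 0, 11, 11.68, 28.2, 0, 0, 0, 11, 11.68, 28.2, 0, 0, 0, 11, 11.68, 28.2, 0, 0, 0, 11, 11.68, 28.2, 0, 0, 0, 11, 11.68, 28.2]

```text
clock: 1.75
position: [532.4, -199.4, 292.0]
eef_rot: [[-0.056, -0.707, 0.705], [-0.998, 0.037, -0.042], [0.004, -0.706, -0.708]]
contact_force: [-0.1, -0.7, -0.4]
finger_gap: -0.4
```

```bash
python3 - <<'E'
from h import *
from cell import status
np.set_printoptions(precision=4,suppress=True)
o=status.get_obs();P=o["position"];R=o["eef_rot"];print(P,o["joint_pos"],o["clock"]);print(R,Rt(45),W2S(P))
grab("wrist","1");grab("scene","1");grab("side","1")
E
```

```text
[ 532.3684 -199.4008  291.9884] [-42.6471 -37.8489 127.5939  32.1214  57.068   40.8192] 1.75
[[-0.0561 -0.7074  0.7045]
 [-0.9984  0.0371 -0.0422]
 [ 0.0037 -0.7058 -0.7084]] [[-0.0645 -0.7056  0.7056]
 [-0.9979  0.0456 -0.0456]
 [-0.     -0.7071 -0.7071]] [ -59.3126 -115.4639  291.9884]
```

View pics/scene1.png

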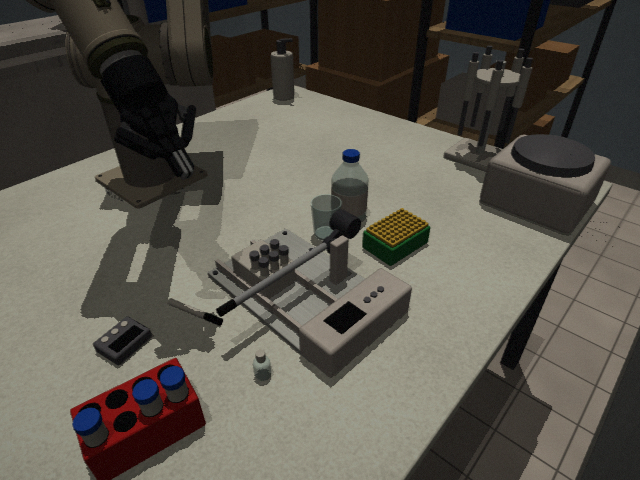

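View pics/wrist1.png

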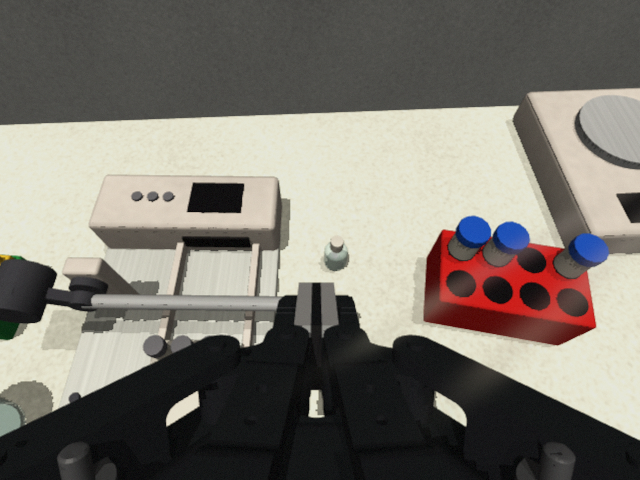

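```bash
cat > kin.py <<'E'
from h import *
from scipy.optimize import least_squares
def e(a,q): return Ro.from_euler(a,q,degrees=True).as_matrix()
def fk(q,k):
    a,H,L1,L2,T,d,b=k;z=np.array([0,0,1.]);x=np.array([1.,0,0])
    B=e('z',q[0]);U=B@e('y',q[1]);F=U@e('y',q[2]);E=F@e('z',q[3])@e('y',q[4]);R=E@e('z',q[5])@e('z',180)
    p=B@np.array([a,d,H])+U@z*L1+F@z*L2+F@x*b+R@z*T
    return p,R
D=[([-4.89345351,7.51864527,85.3278,0.0006,87.26177,-4.894],[599.456,.0687,230.22]),
([-42.434,-22.2493,112.1896,27.4613,71.9187,15.0562],[531.5911,-199.9398,291.1034]),
([-42.6471,-37.8489,127.5939,32.1214,57.068,40.8192],[532.3684,-199.4008,291.9884])]
E
python3 - <<'E'
from kin import *
np.set_printoptions(precision=2,suppress=True)
k0=[0,200,400,450,300,50,0]
for q,p in D: print(fk(q,k0)[1])
s=least_squares(lambda k:np.concatenate([fk(q,k)[0]-p for q,p in D]),k0);print(s.x,s.cost)
s=least_squares(lambda k:np.concatenate([fk(q,np.r_[k,0])[0]-p for q,p in D]),k0[:6]);print(s.x,s.cost)
s=least_squares(lambda k:np.concatenate([fk(q,np.r_[0,k,0])[0]-p for q,p in D]),k0[1:6]);print(s.x,s.cost)
E
```

```text
[[ 1.  0. -0.]
 [ 0. -1.  0.]
 [-0. -0. -1.]]
[[ 0.43 -0.73  0.53]
 [-0.89 -0.44  0.11]
 [ 0.15 -0.52 -0.84]]
[[-0.06 -0.71  0.7 ]
 [-1.    0.04 -0.04]
 [ 0.   -0.71 -0.71]]
[ -0.04 318.13 369.1  553.44 364.8   51.2   61.63] 6.372655013137095e-08
[ 10.63 260.45 364.23 540.55 364.48  51.29] 0.30998905810985333
[260.41 364.17 551.25 364.17  51.39] 0.4026082968992436
```

```bash
cat >> kin.py <<'E'
K=[0,260.41,364.17,551.25,364.17,51.39,0]
def ik(P,R,q0):
    s=least_squares(lambda q:np.r_[(fk(q,K)[0]-P)/10,50*Ro.from_matrix(fk(q,K)[1].T@R).as_rotvec()],q0,bounds=([-169,-51.1,1.3,-76.6,0,-152],[169,129,143,256,156,152]));return s.x,s.cost
E
python3 - <<'E'
from kin import *
np.set_printoptions(precision=1,suppress=True)
for t in (45,50,60):
  q=D[2][0]
  for x,y,z in [(-60,-115,292),(-60,-115,200),(-60,-115,120),(-20,-115,45),(20,-115,45),(20,-100,150),(20,-60,220),(20,-12,265)]:
    q,c=ik(S2W([x,y,z]),Rt(t),q);print(t,(x,y,z),q,round(c,3))
E
```

```text
45 (-60, -115, 292) [-42.5 -38.3 127.9  32.   56.9  41.5] 0.0
45 (-60, -115, 200) [-42.5 -36.6 136.6  36.4  48.4  34.2] 0.0
45 (-60, -115, 120) [-42.5 -31.6 142.1  43.4  40.2  24.5] 0.0
45 (-20, -115, 45) [-38.5 -15.1 139.3  57.3  28.7  10. ] 0.0
45 (20, -115, 45) [-35.2  -8.3 133.5  58.2  25.8  11.1] 0.0
45 (20, -100, 150) [-33.4 -19.8 130.6  38.3  34.4  35. ] 0.0
45 (20, -60, 220) [-28.  -26.4 127.8  27.3  39.5  50.6] 0.0
45 (20, -12, 265) [-21.2 -29.8 125.4  18.4  42.2  63.6] 0.0
50 (-60, -115, 292) [-45.  -42.1 132.6  38.4  54.5  35.8] 0.0
50 (-60, -115, 200) [-45.  -40.  141.   44.2  46.6  26.8] 0.0
50 (-60, -115, 120) [-44.7 -30.3 143.   52.6  39.4  14.9] 1.277
50 (-20, -115, 45) [-40.6 -15.6 142.6  72.6  28.8  -6.1] 0.0
50 (20, -115, 45) [-36.9  -8.6 136.9  75.6  25.7  -6.9] 0.0
50 (20, -100, 150) [-35.  -21.9 134.8  49.6  31.5  23.6] 0.0
50 (20, -60, 220) [-29.5 -29.6 132.5  35.2  35.3  42.9] 0.0
50 (20, -12, 265) [-22.2 -33.6 130.3  23.8  37.2  58.5] 0.0
60 (-60, -115, 292) [-50.  -48.9 141.6  53.   51.6  22.9] 0.0
60 (-60, -115, 200) [-49.5 -37.4 143.   60.8  45.7   9.9] 5.027
60 (-60, -115, 120) [-49.7 -23.2 143.   74.   41.4  -8.8] 13.402
60 (-20, -115, 45) [-44.6  -7.6 143.   99.5  35.8 -35.8] 3.259
60 (20, -115, 45) [-40.2  -6.1 142.  106.3  32.5 -39.5] 0.0
60 (20, -100, 150) [-38.2 -23.8 142.1  78.3  30.   -5.5] 0.0
60 (20, -60, 220) [-32.3 -34.2 141.1  58.   29.2  20.4] 0.0
60 (20, -12, 265) [-24.4 -39.9 139.6  40.6  28.   42.2] 0.0
```

```bash
cat > plan.py <<'E'
from h import *
import sys
from cell import status
np.set_printoptions(precision=3,suppress=True)
def plan(pts,t=45):
    o=status.get_obs();P,R=o["position"],o["eef_rot"]
    print("now",W2S(P),"F",o["contact_force"],o["clock"])
    for p in pts: print(p,rel(P,R,S2W(p),Rt(t)))
E
python3 -c "
from plan import *
plan([(-55,-115,220),(-45,-115,130),(-35,-115,60),(-25,-115,45),(0,-115,45),(20,-115,45)])"
```

```text
now [ -59.497 -115.332  291.464] F [-0.021  0.052 -0.244] 1.9
(-55, -115, 220) [-0.     0.047  0.054  0.116  0.188  0.415]
(-45, -115, 130) [-0.001  0.104  0.125  0.116  0.188  0.415]
(-35, -115, 60) [-0.001  0.146  0.181  0.116  0.188  0.415]
(-25, -115, 45) [-0.001  0.149  0.199  0.116  0.188  0.415]
(0, -115, 45) [-0.001  0.132  0.217  0.116  0.188  0.415]
(20, -115, 45) [-0.     0.118  0.231  0.116  0.188  0.415]
```

Request:
jog_arm:
  rows: [0, 0.024, 0.027, 0.1, 0.2, 0.4, 0, 0.047, 0.054, 0.1, 0.2, 0.4, 0, 0.075, 0.09, 0.1, 0.2, 0.4, -0.001, 0.104, 0.125, 0.1, 0.2, 0.4, -0.001, 0.125, 0.153, 0.1, 0.2, 0.4, -0.001, 0.146, 0.181, 0.1, 0.2, 0.4, -0.001, 0.149, 0.199, 0.1, 0.2, 0.4, -0.001, 0.149, 0.199, 0.1, 0.2, 0.4]

```text
clock: 2.7
position: [565.8, -199.3, 41.4]
eef_rot: [[-0.065, -0.709, 0.702], [-0.998, 0.048, -0.043], [-0.003, -0.704, -0.711]]
contact_force: [-0.2, 0.4, 0.6]
finger_gap: -0.5
```

```bash
python3 -c "
from plan import *
plan([(-25,-115,45),(0,-115,45),(20,-115,45),(20,-115,55)])
grab('wrist','2');grab('scene','2');grab('side','2')
for n in('scene','wrist'):
    im=cv2.imread(f'pics/{n}2.png');im=im[180:390,150:430] if n=='scene' else im; cv2.imwrite(f'pics/{n}2z.png',cv2.resize(im,(800,600)))
"
```

```text
now [ -26.    -113.182   41.404] F [-0.234  0.448  0.646] 2.7
(-25, -115, 45) [ 0.002 -0.003 -0.002  0.278  0.135 -0.144]
(0, -115, 45) [ 0.002 -0.021  0.016  0.278  0.135 -0.144]
(20, -115, 45) [ 0.002 -0.035  0.03   0.278  0.135 -0.144]
(20, -115, 55) [ 0.002 -0.042  0.023  0.278  0.135 -0.144]
```

View pics/scene2z.png

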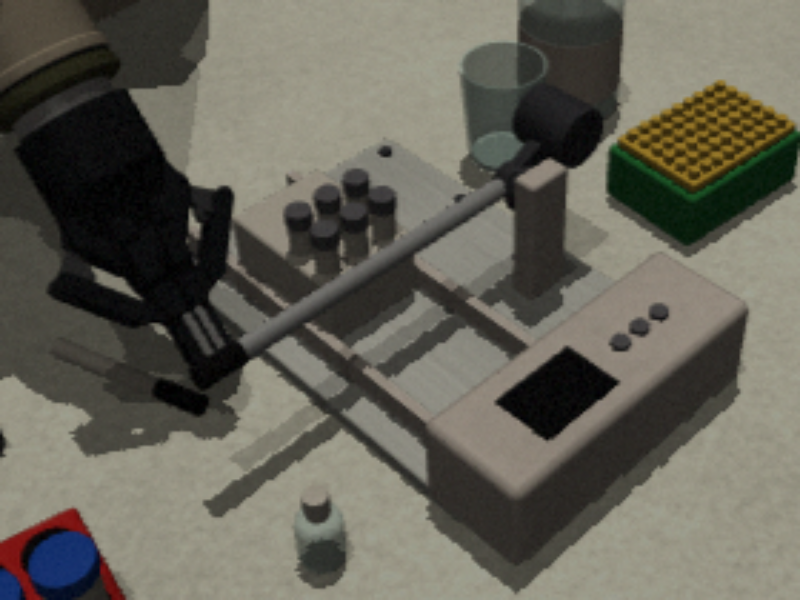

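View pics/wrist2z.png

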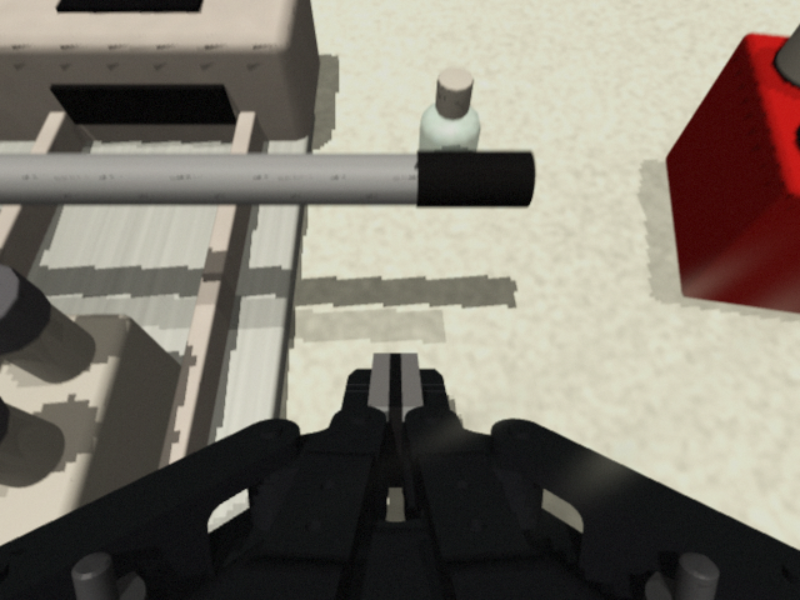

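Request:
jog_arm:
  rows: [0, -0.006, 0.006, 0, 0, 0, 0, -0.013, 0.013, 0, 0, 0, 0, -0.02, 0.02, 0, 0, 0, 0, -0.027, 0.027, 0, 0, 0, 0, -0.0325, 0.0325, 0, 0, 0, 0, -0.0325, 0.0325, 0, 0, 0, 0, -0.0325, 0.0325, 0, 0, 0, 0, -0.0325, 0.0325, 0, 0, 0]

```text
clock: 3.65
position: [612.4, -203.3, 44.7]
eef_rot: [[-0.065, -0.706, 0.705], [-0.998, 0.046, -0.046], [-0.0, -0.707, -0.707]]
contact_force: [0.1, 0.3, -0.8]
finger_gap: -0.0
```

```bash
python3 -c "
from plan import *
import math
pts=[]
for th in [0,.1,.2,.3,.4,.5,.6,.7,.8,.9,1.0,1.1,1.2]:
    D=7+14.5*math.sin(th)+15.5*math.cos(th); r=215
    y=100-r*math.cos(th)-D*math.sin(th); z=88+r*math.sin(th)-D*math.cos(th)-5
    pts.append((20,round(y,1),round(z,1)))
plan(pts)
"
```

```text
now [  20.793 -114.214   44.685] F [ 0.11   0.34  -0.762] 3.65
(20, -115.0, 60.5) [ 0.001 -0.011 -0.012  0.032 -0.003 -0.034]
(20, -116.3, 80.7) [ 0.002 -0.025 -0.026  0.032 -0.003 -0.034]
(20, -115.7, 101.1) [ 0.001 -0.039 -0.04   0.032 -0.003 -0.034]
(20, -113.1, 121.6) [-0.001 -0.054 -0.055  0.032 -0.003 -0.034]
(20, -108.5, 141.9) [-0.006 -0.068 -0.069  0.032 -0.003 -0.034]
(20, -101.9, 161.9) [-0.012 -0.082 -0.083  0.032 -0.003 -0.034]
(20, -93.2, 181.3) [-0.021 -0.096 -0.097  0.032 -0.003 -0.034]
(20, -82.6, 199.9) [-0.032 -0.109 -0.11   0.032 -0.003 -0.034]
(20, -70.0, 217.6) [-0.044 -0.122 -0.123  0.032 -0.003 -0.034]
(20, -55.6, 234.0) [-0.059 -0.133 -0.135  0.032 -0.003 -0.034]
(20, -39.4, 249.0) [-0.075 -0.144 -0.145  0.032 -0.003 -0.034]
(20, -21.5, 262.4) [-0.093 -0.153 -0.155  0.032 -0.003 -0.034]
(20, -2.3, 273.9) [-0.112 -0.161 -0.163  0.032 -0.003 -0.034]
```

Request:
jog_arm:
  rows: [0, -0.006, -0.006, 0, 0, 0, 0.001, -0.011, -0.011, 0, 0, 0, 0.001, -0.015, -0.015, 0, 0, 0, 0.001, -0.02, -0.02, 0, 0, 0, 0.002, -0.025, -0.025, 0, 0, 0, 0.002, -0.03, -0.03, 0, 0, 0, 0.001, -0.035, -0.035, 0, 0, 0, 0.001, -0.039, -0.039, 0, 0, 0]

```text
clock: 4.45
position: [612.6, -204.5, 100.8]
eef_rot: [[-0.065, -0.706, 0.706], [-0.998, 0.046, -0.046], [0.0, -0.707, -0.707]]
contact_force: [-0.6, 1.0, -0.7]
finger_gap: 0.2
```

```bash
python3 -c "
from plan import *
plan([(20,-115.7,101)])
grab('wrist','3');grab('scene','3')
cv2.imwrite('pics/scene3z.png',cv2.resize(cv2.imread('pics/scene3.png')[150:390,130:450],(800,600)))
"
```

```text
now [  21.08  -115.385  100.802] F [-0.584  0.987 -0.668] 4.45
(20, -115.7, 101) [ 0.     0.001 -0.001 -0.005 -0.021 -0.014]
```

View pics/scene3z.png

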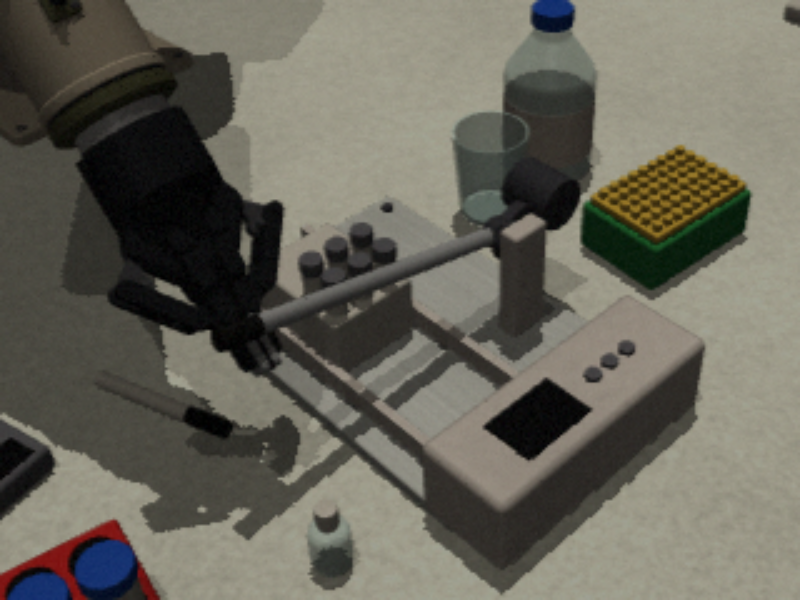

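View pics/wrist3.png

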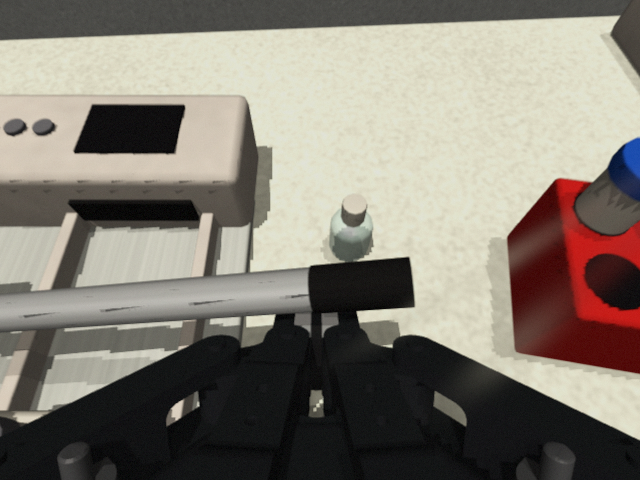

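Request:
jog_arm:
  rows: [-0.001, -0.007, -0.007, 0, 0, 0, -0.0025, -0.0145, -0.0145, 0, 0, 0, -0.0045, -0.022, -0.022, 0, 0, 0, -0.007, -0.029, -0.029, 0, 0, 0, -0.01, -0.036, -0.036, 0, 0, 0, -0.0135, -0.043, -0.043, 0, 0, 0, -0.018, -0.05, -0.05, 0, 0, 0, -0.022, -0.0565, -0.0565, 0, 0, 0]

```text
clock: 5.35
position: [614.2, -182.6, 180.7]
eef_rot: [[-0.065, -0.705, 0.706], [-0.998, 0.046, -0.046], [0.0, -0.707, -0.707]]
contact_force: [-0.7, 0.5, -0.7]
finger_gap: -0.2
```

```bash
python3 -c "
from plan import *
plan([(20,-93.2,181.3),(20,-82.6,200),(20,-70.0,217.6),(20,-55.6,234),(20,-39.4,249),(20,-21.5,262.4),(20,-2.3,274)])
grab('wrist','4');grab('scene','4')
cv2.imwrite('pics/scene4z.png',cv2.resize(cv2.imread('pics/scene4.png')[150:390,130:450],(800,600)))
"
```

```text
now [ 21.26  -93.422 180.672] F [-0.743  0.462 -0.709] 5.35
(20, -93.2, 181.3) [-0.     0.    -0.001 -0.025 -0.034 -0.028]
(20, -82.6, 200) [-0.011 -0.013 -0.015 -0.025 -0.034 -0.028]
(20, -70.0, 217.6) [-0.023 -0.025 -0.027 -0.025 -0.034 -0.028]
(20, -55.6, 234) [-0.038 -0.037 -0.039 -0.025 -0.034 -0.028]
(20, -39.4, 249) [-0.054 -0.047 -0.049 -0.025 -0.034 -0.028]
(20, -21.5, 262.4) [-0.072 -0.057 -0.059 -0.025 -0.034 -0.028]
(20, -2.3, 274) [-0.091 -0.065 -0.067 -0.025 -0.034 -0.028]
```

View pics/scene4z.png

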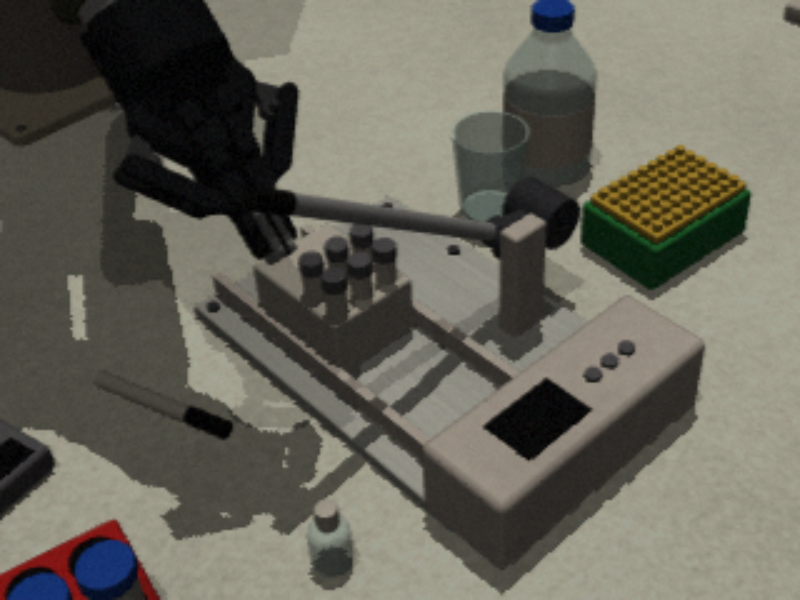

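View pics/wrist4.png

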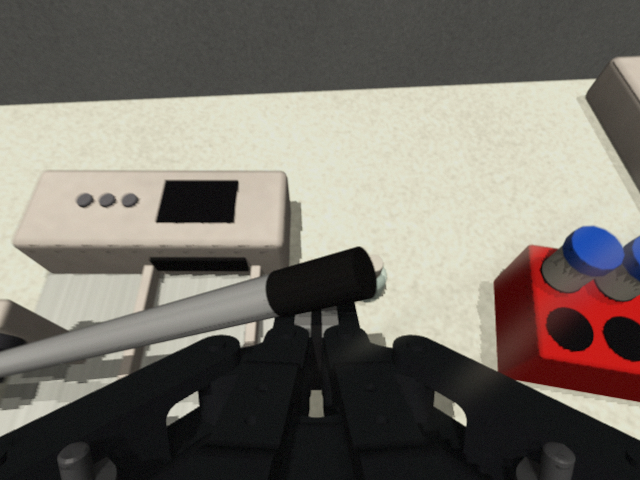

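Request:
jog_arm:
  rows: [-0.007, -0.0074, -0.0074, 0, 0, 0, -0.013, -0.0137, -0.0137, 0, 0, 0, -0.02, -0.02, -0.02, 0, 0, 0, -0.027, -0.0262, -0.0262, 0, 0, 0, -0.035, -0.032, -0.032, 0, 0, 0, -0.043, -0.0377, -0.0377, 0, 0, 0, -0.051, -0.0434, -0.0434, 0, 0, 0, -0.059, -0.0483, -0.0483, 0, 0, 0]

```text
clock: 6.25
position: [618.1, -123.7, 248.5]
eef_rot: [[-0.065, -0.705, 0.706], [-0.998, 0.046, -0.046], [-0.0, -0.707, -0.707]]
contact_force: [0.5, 0.2, -0.3]
finger_gap: -0.2
```

```bash
python3 -c "
from plan import *
plan([(20,-34,249)])
grab('wrist','5');grab('scene','5')
cv2.imwrite('pics/scene5z.png',cv2.resize(cv2.imread('pics/scene5.png')[150:390,130:450],(800,600)))
"
```

```text
now [ 21.312 -34.35  248.48 ] F [ 0.469  0.182 -0.339] 6.25
(20, -34, 249) [-0.     0.001 -0.001 -0.015 -0.02  -0.027]
```

View pics/scene5z.png

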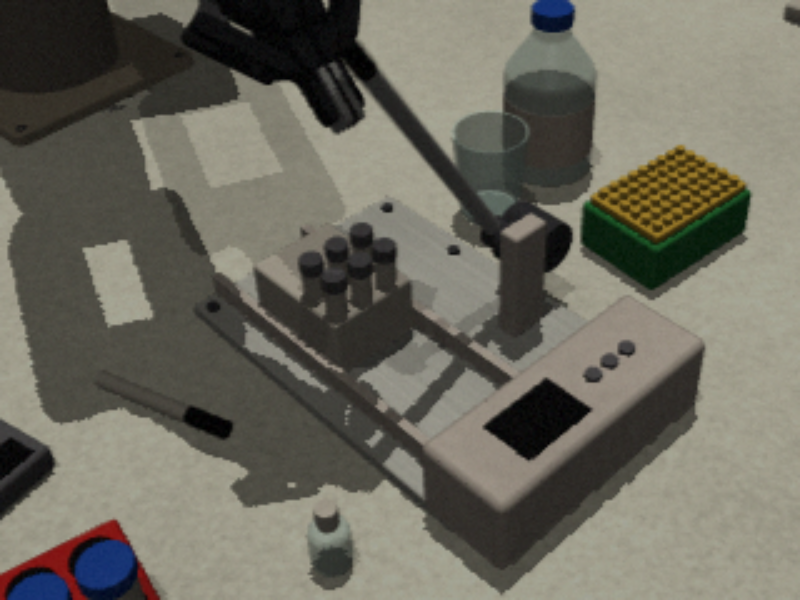

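View pics/wrist5.png

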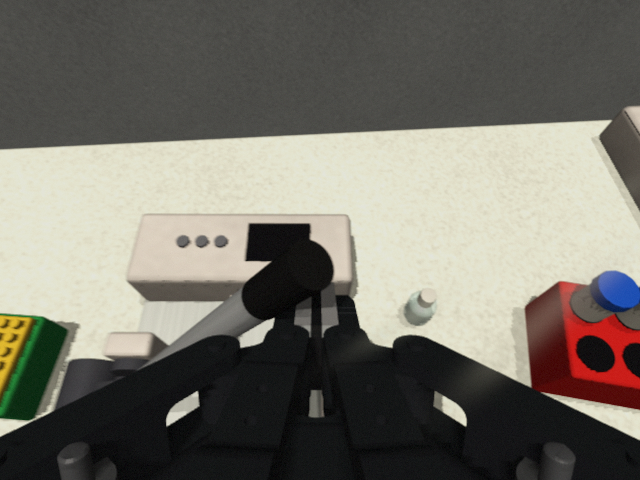

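Request:
jog_arm:
  rows: [-0.007, -0.0035, -0.0035, 0, 0, 0, -0.014, -0.007, -0.007, 0, 0, 0, -0.021, -0.01, -0.01, 0, 0, 0, -0.028, -0.013, -0.013, 0, 0, 0, -0.034, -0.0155, -0.0155, 0, 0, 0, -0.04, -0.0175, -0.0175, 0, 0, 0, -0.045, -0.019, -0.019, 0, 0, 0, -0.045, -0.019, -0.019, 0, 0, 0]

```text
clock: 7.15
position: [621.0, -78.3, 275.7]
eef_rot: [[-0.064, -0.705, 0.706], [-0.998, 0.045, -0.046], [0.0, -0.707, -0.707]]
contact_force: [-0.2, 0.6, -0.2]
finger_gap: -0.1
```

```bash
python3 -c "
from plan import *
plan([(-40,8,275)])
grab('wrist','6');grab('scene','6')
cv2.imwrite('pics/scene6z.png',cv2.resize(cv2.imread('pics/scene6.png')[90:390,70:470],(800,600)))
"
```

```text
now [ 21.378  11.103 275.652] F [-0.245  0.621 -0.159] 7.15
(-40, 8, 275) [ 0.003  0.044 -0.043 -0.029  0.004  0.013]
```

View pics/scene6z.png

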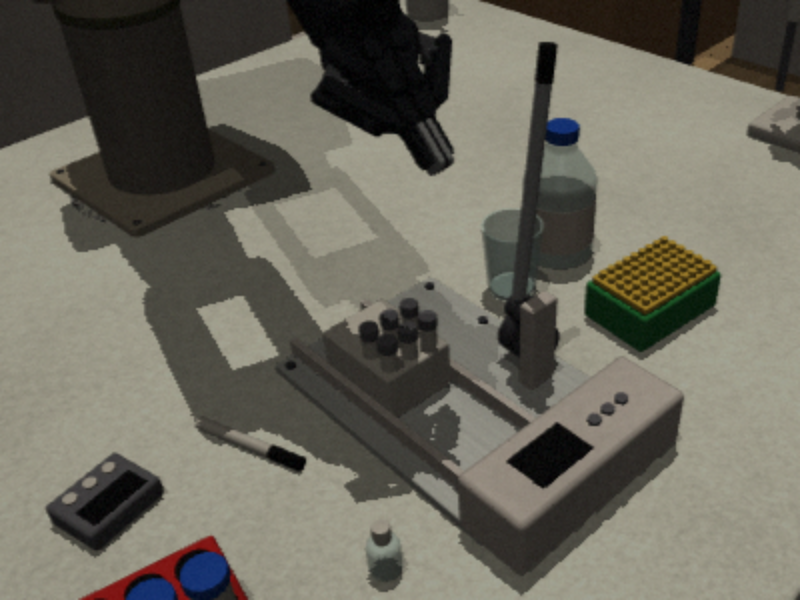

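View pics/wrist6.png

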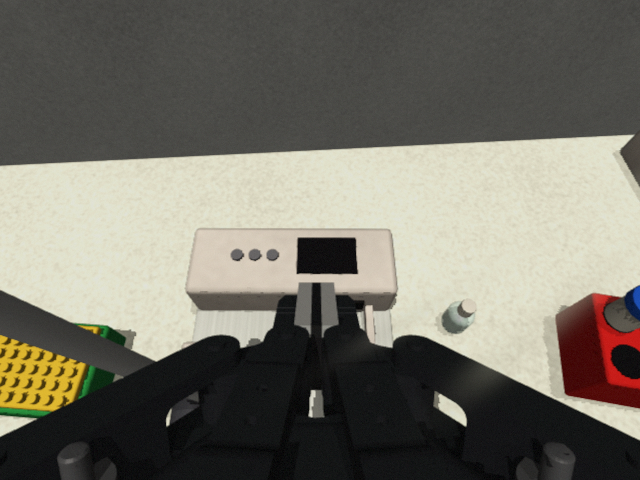

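```bash
python3 -c "
from plan import *
plan([(-60,5,285)],45)
plan([(-150,0,230),(-150,0,120)],15)
S=load('scene0')
for u,v in [(351,156),(325,205),(396,222)]: print(px(S,u,v),W2S(px(S,u,v)))
from kin import *
q=status.get_obs()['joint_pos']
for p,t in [((-60,5,285),45),((-150,0,230),15),((-150,0,44),15),((-1,0,44),15)]:
    q,c=ik(S2W(p),Rt(t),q);print(p,q,c)
"
```

```text
now [ 21.232  10.693 275.25 ] F [ 0.505 -0.385  0.134] 7.25
(-60, 5, 285) [ 0.006  0.051 -0.064 -0.002 -0.008  0.001]
now [ 21.232  10.693 275.25 ] F [ 0.505 -0.385  0.134] 7.25
(-150, 0, 230) [  0.011   0.153  -0.089 -30.002  -0.008  -0.001]
(-150, 0, 120) [  0.011   0.231  -0.011 -30.002  -0.008  -0.001]
[674.814   0.536 293.113] [ 69.95   93.239 293.113]
[503.498 139.566  58.243] [-109.972  220.937   58.243]
[661.061 186.278  60.224] [ 44.253 277.708  60.224]
(-60, 5, 285) [-22.716 -46.819 133.398  17.173  51.309  65.367] 2.21225250370799e-25
(-150, 0, 230) [-19.646 -31.865 120.611   4.189  76.841  73.611] 1.8655669029494685e-28
(-150, 0, 44) [-19.646 -25.624 136.119   4.971  55.16   71.722] 1.5180293402173388e-26
(-1, 0, 44) [-15.003   1.009 113.509   3.754  50.82   76.694] 1.031677285703909e-28
```

Request:
jog_arm:
  rows: [0.003, 0.02, -0.022, 0, 0, 0, 0.004, 0.045, -0.042, -5, 0, 0, 0.006, 0.075, -0.06, -11, 0, 0, 0.008, 0.105, -0.072, -17, 0, 0, 0.01, 0.13, -0.082, -23, 0, 0, 0.011, 0.153, -0.089, -30, 0, 0, 0.011, 0.18, -0.06, -30, 0, 0, 0.011, 0.205, -0.037, -30, 0, 0]

```text
clock: 8.05
position: [450.1, -79.1, 156.1]
eef_rot: [[-0.065, -0.964, 0.26], [-0.998, 0.063, -0.017], [0.0, -0.26, -0.966]]
contact_force: [-0.1, 1.4, -1.3]
finger_gap: 0.2
```

```bash
python3 -c "
from plan import *
grab('wrist','7');grab('scene','7')
cv2.imwrite('pics/scene7z.png',cv2.resize(cv2.imread('pics/scene7.png')[90:390,70:470],(800,600)))
plan([(-150,0,44),(-135,0,44),(-2,0,44)],15)
"
```

```text
now [-153.477    0.491  150.658] F [-1.27   1.545 -0.588] 8.15
(-150, 0, 44) [ 0.001  0.023  0.104  0.531  0.141 -0.074]
(-135, 0, 44) [ 0.001  0.009  0.108  0.531  0.141 -0.074]
(-2, 0, 44) [ 0.001 -0.12   0.141  0.531  0.141 -0.074]
```

View pics/scene7z.png

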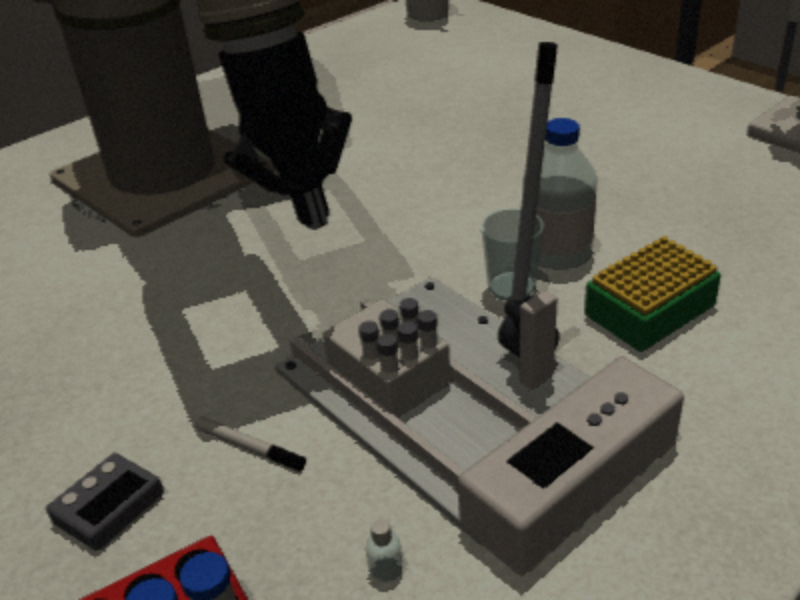

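View pics/wrist7.png

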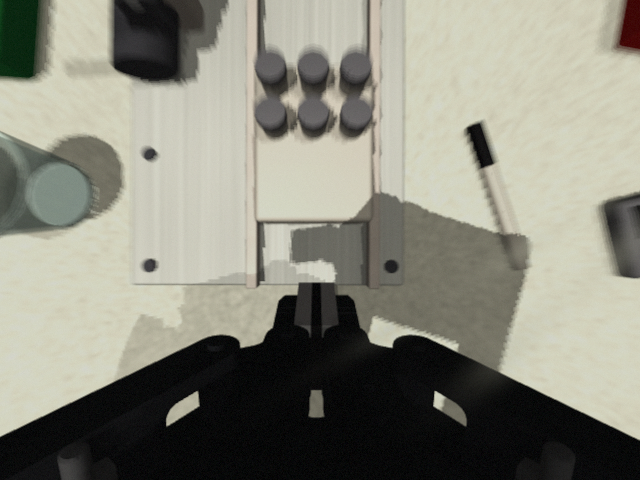

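```bash
python3 -c "
from plan import *
plan([(-150,0,44),(-135,0,44),(-2,0,44)],15)
"
```

```text
now [-153.477    0.491  150.658] F [-1.27   1.545 -0.588] 8.15
(-150, 0, 44) [ 0.001  0.023  0.104  0.531  0.141 -0.074]
(-135, 0, 44) [ 0.001  0.009  0.108  0.531  0.141 -0.074]
(-2, 0, 44) [ 0.001 -0.12   0.141  0.531  0.141 -0.074]
```

Request:
jog_arm:
  rows: [0, 0.004, 0.02, 0, 0, 0, 0, 0.009, 0.045, 0, 0, 0, 0, 0.013, 0.07, 0, 0, 0, 0, 0.017, 0.095, 0, 0, 0, 0, 0.019, 0.11, 0, 0, 0, 0, 0.019, 0.11, 0, 0, 0, 0, 0.019, 0.11, 0, 0, 0, 0, 0.019, 0.11, 0, 0, 0]

```text
clock: 8.95
position: [461.0, -79.9, 47.6]
eef_rot: [[-0.065, -0.963, 0.261], [-0.998, 0.063, -0.018], [0.001, -0.262, -0.965]]
contact_force: [0.4, 0.0, -0.3]
finger_gap: 0.1
```

```bash
python3 -c "
from plan import *
plan([(-135,0,46),(-100,0,46),(-50,0,46),(-2,0,46)],15)
"
```

```text
now [-138.259   -0.833   47.595] F [ 0.427  0.019 -0.26 ] 8.95
(-135, 0, 46) [-0.001 -0.003  0.002 -0.173 -0.051 -0.026]
(-100, 0, 46) [-0.001 -0.037  0.012 -0.173 -0.051 -0.026]
(-50, 0, 46) [-0.001 -0.085  0.025 -0.173 -0.051 -0.026]
(-2, 0, 46) [-0.001 -0.131  0.037 -0.173 -0.051 -0.026]
```

Request:
jog_arm:
  rows: [-0.001, -0.006, 0.0015, 0, 0, 0, -0.001, -0.0125, 0.0034, 0, 0, 0, -0.001, -0.0195, 0.0053, 0, 0, 0, -0.001, -0.027, 0.0073, 0, 0, 0, -0.001, -0.035, 0.0095, 0, 0, 0, -0.001, -0.0425, 0.0115, 0, 0, 0, -0.001, -0.05, 0.0135, 0, 0, 0, -0.001, -0.058, 0.0157, 0, 0, 0]

```text
clock: 9.75
position: [520.1, -82.3, 45.1]
eef_rot: [[-0.065, -0.964, 0.258], [-0.998, 0.063, -0.017], [-0.0, -0.259, -0.966]]
contact_force: [-3.9, 0.6, 5.0]
finger_gap: -0.0
```

```bash
python3 -c "
from plan import *
grab('wrist','8');grab('scene','8')
cv2.imwrite('pics/scene8z.png',cv2.resize(cv2.imread('pics/scene8.png')[90:390,70:470],(800,600)))
plan([(-50,0,46),(-15,0,46),(-2,0,46)],15)
"
```

```text
now [-78.239   0.506  45.538] F [-0.844  0.632  0.419] 9.85
(-50, 0, 46) [ 0.    -0.027  0.007 -0.083 -0.016 -0.031]
(-15, 0, 46) [ 0.    -0.061  0.016 -0.083 -0.016 -0.031]
(-2, 0, 46) [ 0.    -0.074  0.019 -0.083 -0.016 -0.031]
```

View pics/scene8z.png

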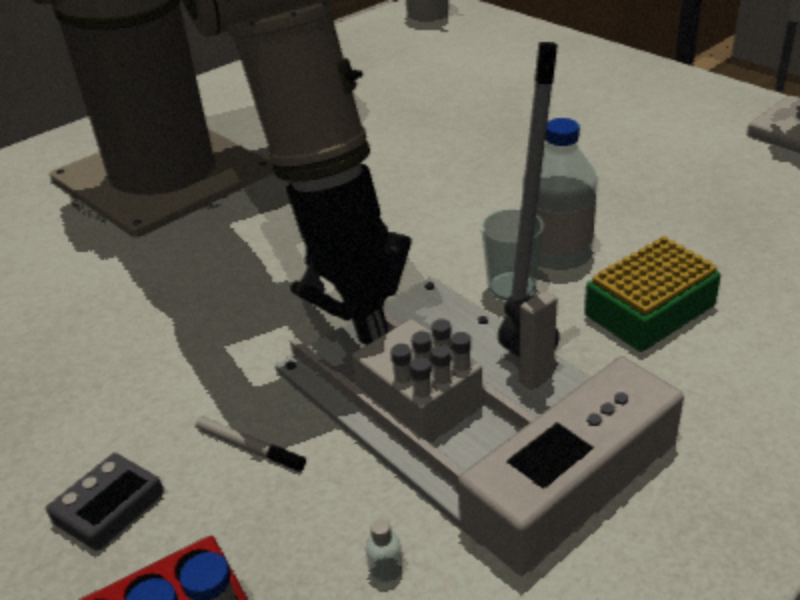

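View pics/wrist8.png

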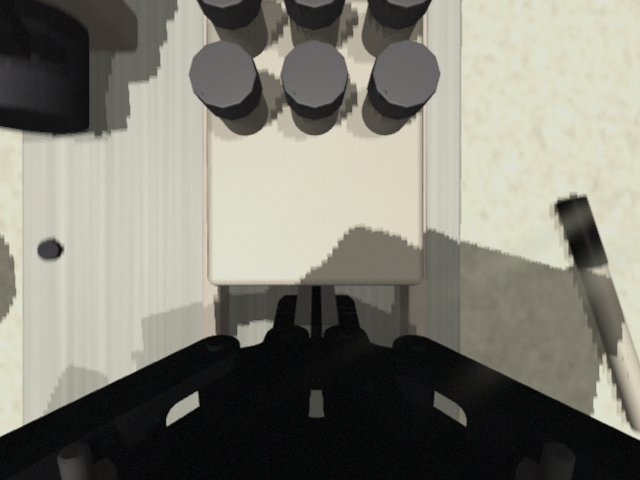

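Request:
jog_arm:
  rows: [0, -0.006, 0.0015, 0, 0, 0, 0, -0.0125, 0.0034, 0, 0, 0, 0, -0.0195, 0.0053, 0, 0, 0, 0, -0.027, 0.0073, 0, 0, 0, 0, -0.034, 0.0092, 0, 0, 0, 0, -0.041, 0.0111, 0, 0, 0, 0, -0.047, 0.0127, 0, 0, 0, 0, -0.052, 0.014, 0, 0, 0]

```text
clock: 10.65
position: [573.8, -85.8, 45.1]
eef_rot: [[-0.065, -0.964, 0.258], [-0.998, 0.063, -0.017], [-0.0, -0.259, -0.966]]
contact_force: [-1.6, -1.9, -0.4]
finger_gap: -0.4
```

```bash
python3 -c "
from plan import *
grab('wrist','9');grab('scene','9')
cv2.imwrite('pics/scene9z.png',cv2.resize(cv2.imread('pics/scene9.png')[150:360,180:460],(800,600)))
plan([(-2,0,46)],15)
"
```

```text
now [-24.853   0.481  45.521] F [-0.33  -0.478 -0.523] 10.75
(-2, 0, 46) [ 0.    -0.022  0.005 -0.061 -0.016 -0.029]
```

View pics/scene9z.png

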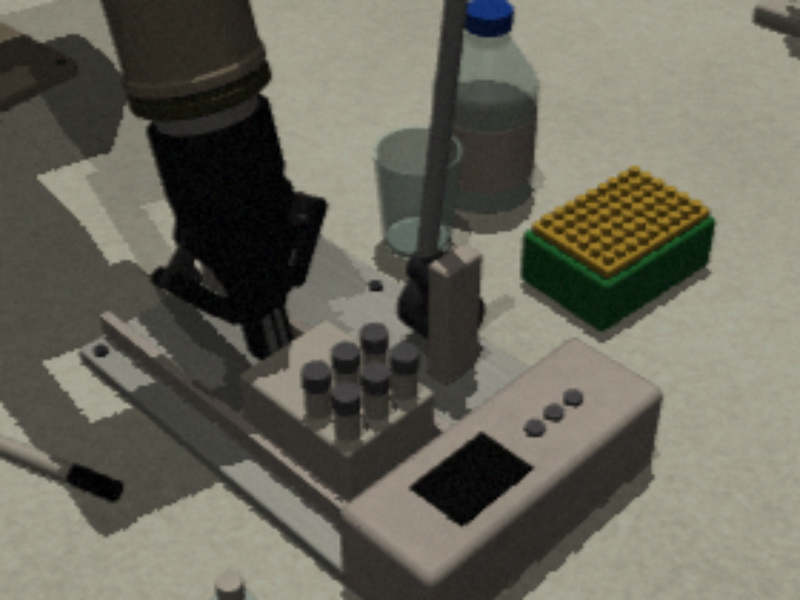

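View pics/wrist9.png

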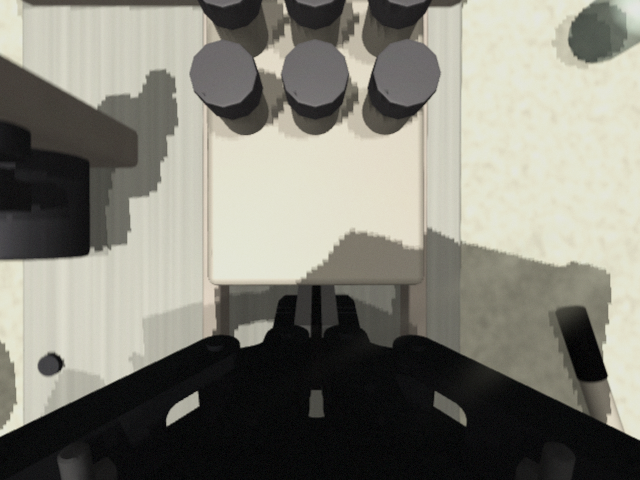

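```bash
python3 -c "
from plan import *
for n,v in (('wrist8',284),('wrist9',284)):
    L=load(n); 
    for u in (240,390): print(n,W2S(atz(L,u,v,63)),W2S(px(L,u,v-6)))
L=load('wrist7');print(W2S(atz(L,315,220,64)))
L=load('scene9');print(W2S(px(L,300,330)))
"
```

```text
wrist8 [-68.738  26.826  63.   ] [-66.596  26.714  63.569]
wrist8 [-68.752 -25.098  63.   ] [-66.635 -25.032  63.344]
wrist9 [-14.888  26.782  63.   ] [-12.714  26.617  63.845]
wrist9 [-14.902 -25.16   63.   ] [-12.909 -25.302  62.232]
[-112.771   -0.258   64.   ]
[116.84  -67.802  62.322]
```

Request:
jog_arm:
  rows: [0, -0.003, 0.0008, 0, 0, 0, 0, -0.007, 0.0019, 0, 0, 0, 0, -0.011, 0.003, 0, 0, 0, 0, -0.014, 0.0038, 0, 0, 0, 0, -0.016, 0.0043, 0, 0, 0, 0, -0.018, 0.0049, 0, 0, 0, 0, -0.019, 0.0051, 0, 0, 0, 0, -0.02, 0.0054, 0, 0, 0]

```text
clock: 11.55
position: [594.0, -87.1, 45.2]
eef_rot: [[-0.065, -0.964, 0.258], [-0.998, 0.063, -0.017], [0.0, -0.259, -0.966]]
contact_force: [-5.8, 0.2, 4.5]
finger_gap: 0.1
```

Request:
jog_arm:
  rows: [0, -0.0005, 0.0001, 0, 0, 0, 0, -0.001, 0.0003, 0, 0, 0, 0, -0.0015, 0.0004, 0, 0, 0, 0, -0.002, 0.0005, 0, 0, 0, 0, -0.0025, 0.0006, 0, 0, 0, 0, -0.003, 0.0008, 0, 0, 0, 0, -0.003, 0.0008, 0, 0, 0, 0, -0.003, 0.0008, 0, 0, 0]

```text
clock: 12.35
position: [597.2, -87.3, 45.2]
eef_rot: [[-0.065, -0.964, 0.259], [-0.998, 0.063, -0.017], [0.0, -0.259, -0.966]]
contact_force: [-3.8, 1.2, 2.9]
finger_gap: 0.0
```

```bash
python3 -c "
from plan import *
plan([(-2,0,46)],15)
grab('wrist','10');grab('scene','10')
cv2.imwrite('pics/scene10z.png',cv2.resize(cv2.imread('pics/scene10.png')[180:360,220:460],(800,600)))
"
```

```text
now [-1.871  0.561 45.209] F [-3.757  1.194  2.896] 12.35
(-2, 0, 46) [ 0.001 -0.    -0.001 -0.019 -0.009 -0.031]
```

View pics/scene10z.png

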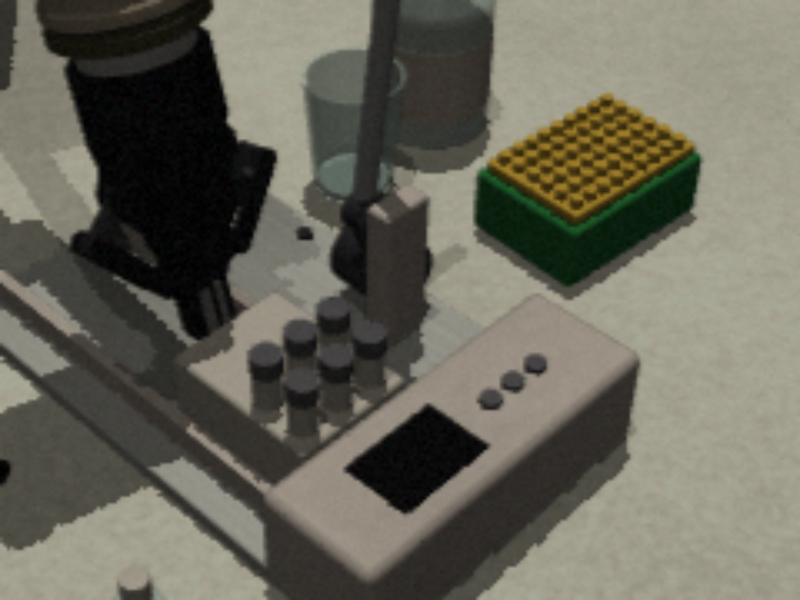

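View pics/wrist10.png

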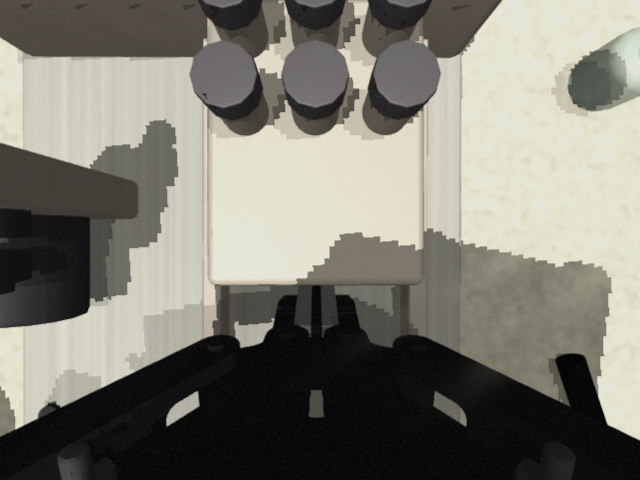

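Request:
jog_arm:
  rows: [0, -0.0005, 0.0001, 0, 0, 0, 0, -0.001, 0.0003, 0, 0, 0, 0, -0.0015, 0.0004, 0, 0, 0, 0, -0.002, 0.0005, 0, 0, 0, 0, -0.002, 0.0005, 0, 0, 0, 0, -0.002, 0.0005, 0, 0, 0, 0, -0.002, 0.0005, 0, 0, 0, 0, -0.002, 0.0005, 0, 0, 0]

```text
clock: 13.25
position: [598.9, -87.4, 45.2]
eef_rot: [[-0.065, -0.964, 0.258], [-0.998, 0.063, -0.017], [0.0, -0.258, -0.966]]
contact_force: [-6.9, -0.4, 6.0]
finger_gap: 0.2
```

Request:
jog_arm:
  rows: [0, -0.0003, 0.0001, 0, 0, 0, 0, -0.0006, 0.0002, 0, 0, 0, 0, -0.001, 0.0003, 0, 0, 0, 0, -0.001, 0.0003, 0, 0, 0, 0, -0.001, 0.0003, 0, 0, 0, 0, -0.001, 0.0003, 0, 0, 0, 0, -0.001, 0.0003, 0, 0, 0, 0, -0.001, 0.0003, 0, 0, 0]

```text
clock: 14.05
position: [599.1, -87.5, 45.1]
eef_rot: [[-0.065, -0.964, 0.256], [-0.998, 0.063, -0.017], [-0.0, -0.257, -0.967]]
contact_force: [-13.4, 0.7, 11.2]
finger_gap: 0.3
```

Request:
jog_arm:
  rows: [0, 0.002, -0.0005, 0, 0, 0, 0, 0.006, -0.0016, 0, 0, 0, 0, 0.015, -0.004, 0, 0, 0, 0, 0.03, -0.008, 0, 0, 0, 0, 0.045, -0.012, 0, 0, 0, 0, 0.06, -0.016, 0, 0, 0, 0, 0.07, -0.03, 0, 0, 0, 0, 0.07, -0.06, 0, 0, 0]

```text
clock: 14.85
position: [513.2, -81.1, 81.6]
eef_rot: [[-0.065, -0.965, 0.252], [-0.998, 0.063, -0.015], [-0.001, -0.253, -0.968]]
contact_force: [0.6, 0.0, -0.2]
finger_gap: 0.0
```

Request:
jog_arm:
  rows: [0, 0.003, -0.045, 0, 0, 0, 0, 0.01, -0.09, 0, 0, 0, 0, 0.017, -0.13, 0, 0, 0, 0, 0.02, -0.15, 0, 0, 0, 0, 0.02, -0.15, 0, 0, 0, 0, 0.02, -0.15, 0, 0, 0, 0, 0.02, -0.15, 0, 0, 0, 0, 0.02, -0.15, 0, 0, 0]

```text
clock: 15.65
position: [458.5, -78.0, 222.6]
eef_rot: [[-0.065, -0.965, 0.255], [-0.998, 0.063, -0.016], [-0.001, -0.256, -0.967]]
contact_force: [-0.1, 0.5, -0.0]
finger_gap: -0.0
```

```bash
python3 -c "
from plan import *
plan([(-2,0,46)],15)
grab('wrist','11');grab('scene','11');grab('side','11')
cv2.imwrite('pics/scene11z.png',cv2.resize(cv2.imread('pics/scene11.png')[90:390,70:470],(800,600)))
"
```

```text
now [-140.865    0.89   222.596] F [-0.062  0.526 -0.023] 15.65
(-2, 0, 46) [ 0.001 -0.089  0.206  0.173  0.039 -0.037]
```

View pics/scene11z.png

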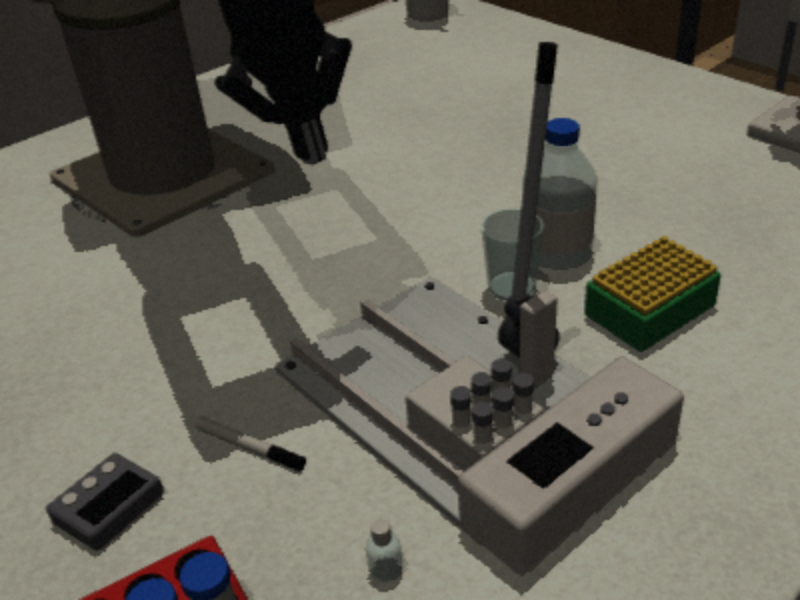

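View pics/wrist11.png

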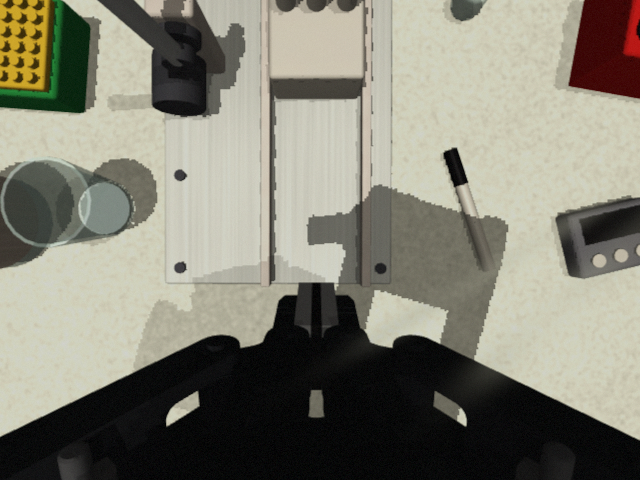

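View pics/side11.png

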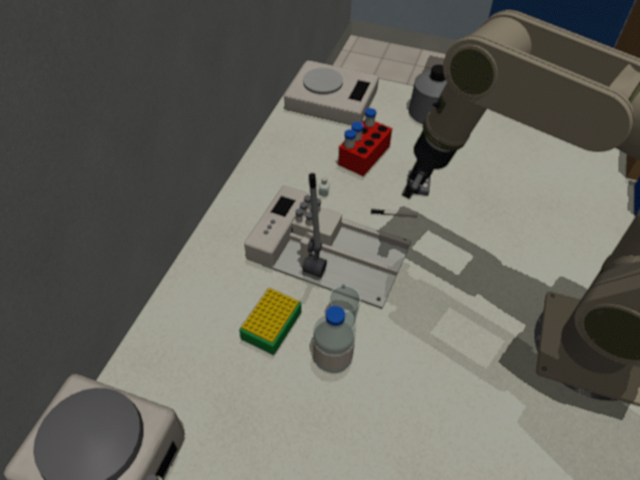

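```bash
python3 -c "
from plan import *
L=load('wrist11')
C=cloud(L)
for u in (290,315,340):
    col=[W2S(C[v,u]) for v in range(40,130)]
    xs=[c[0] for c in col if 60<c[2]<67]; print(u,min(xs))
    print(W2S(atz(L,u,80,64)))
for u in (200,230,310): print(W2S(atz(L,u,283,12)))
S=load('scene11')
im=S[0][255:345,250:340];cv2.imwrite('pics/s11q.png',cv2.resize(im,(700,600),interpolation=cv2.INTER_CUBIC)[:600])
cv2.imwrite('pics/s11q.png',cv2.resize(cv2.convertScaleAbs(S[0][250:340,260:380],alpha=1.6),(800,600),interpolation=cv2.INTER_CUBIC))
"
```

```text
290 9.564654121202588
[ 7.571 21.344 64.   ]
315 9.285894634151019
[ 7.561  1.62  64.   ]
340 10.31478751387821
[  7.552 -18.102  64.   ]
[-159.433  108.11    12.   ]
[-159.436   80.376   12.   ]
[-159.443    6.433   12.   ]
```

View pics/s11q.png

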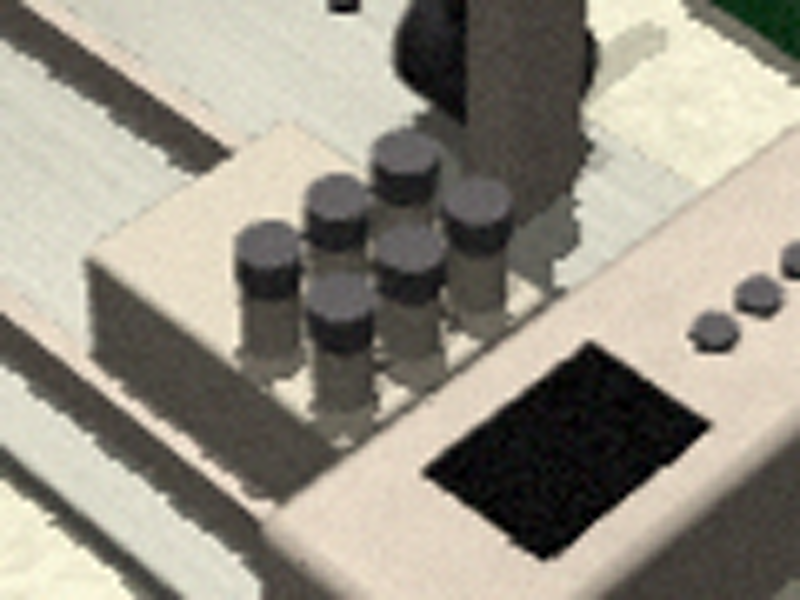

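```bash
python3 -c "
from plan import *
plan([(-60,0.3,150),(-50,0.3,90),(-40,0.3,46),(-10,0.3,46)],0)
"
```

```text
now [-140.495    0.811  223.488] F [ 0.584  0.671 -0.52 ] 15.8
(-60, 0.3, 150) [  0.001  -0.059   0.092 -14.895   0.029  -0.028]
(-50, 0.3, 90) [  0.001  -0.053   0.152 -14.895   0.029  -0.028]
(-40, 0.3, 46) [  0.001  -0.051   0.197 -14.895   0.029  -0.028]
(-10, 0.3, 46) [  0.001  -0.08    0.205 -14.895   0.029  -0.028]
```

Request:
jog_arm:
  rows: [0, -0.02, 0.03, -5, 0, 0, 0, -0.04, 0.06, -10, 0, 0, 0, -0.059, 0.092, -14.9, 0, 0, 0, -0.056, 0.125, -14.9, 0, 0, 0, -0.053, 0.152, -14.9, 0, 0, 0, -0.052, 0.18, -14.9, 0, 0, 0, -0.051, 0.197, -14.9, 0, 0, 0, -0.051, 0.197, -14.9, 0, 0]

```text
clock: 16.6
position: [556.7, -84.1, 43.6]
eef_rot: [[-0.065, -0.998, -0.005], [-0.998, 0.065, 0.001], [-0.001, 0.005, -1.0]]
contact_force: [0.8, 0.8, 0.5]
finger_gap: -0.2
```

```bash
python3 -c "
from plan import *
plan([(-10,0.3,46),(-4,0.3,46),(2,.3,46)],0)
"
```

```text
now [-42.43    1.141  43.581] F [0.757 0.811 0.538] 16.6
(-10, 0.3, 46) [ 0.001 -0.032 -0.003  0.275  0.068 -0.025]
(-4, 0.3, 46) [ 0.001 -0.038 -0.003  0.275  0.068 -0.025]
(2, 0.3, 46) [ 0.001 -0.044 -0.003  0.275  0.068 -0.025]
```

Request:
jog_arm:
  rows: [0, -0.008, 0, 0, 0, 0, 0, -0.018, 0, 0, 0, 0, 0, -0.026, 0, 0, 0, 0, 0, -0.032, 0, 0, 0, 0, 0, -0.035, 0, 0, 0, 0, 0, -0.036, 0, 0, 0, 0, 0, -0.037, 0, 0, 0, 0, 0, -0.038, 0, 0, 0, 0]

```text
clock: 17.4
position: [596.9, -87.3, 47.6]
eef_rot: [[-0.065, -0.998, 0.001], [-0.998, 0.065, -0.0], [-0.0, -0.001, -1.0]]
contact_force: [0.3, 0.3, -0.5]
finger_gap: 0.3
```

Request:
jog_arm:
  rows: [0, -0.0004, 0, 0, 0, 0, 0, -0.0008, 0, 0, 0, 0, 0, -0.0012, 0, 0, 0, 0, 0, -0.0016, 0, 0, 0, 0, 0, -0.002, 0, 0, 0, 0, 0, -0.002, 0, 0, 0, 0, 0, -0.002, 0, 0, 0, 0, 0, -0.002, 0, 0, 0, 0]

```text
clock: 18.2
position: [597.5, -87.3, 47.6]
eef_rot: [[-0.065, -0.998, -0.002], [-0.998, 0.065, 0.0], [-0.0, 0.002, -1.0]]
contact_force: [-9.0, 0.8, 8.1]
finger_gap: -0.4
```

Request:
jog_arm:
  rows: [0, -0.0004, 0, 0, 0, 0, 0, -0.0008, 0, 0, 0, 0, 0, -0.0012, 0, 0, 0, 0, 0, -0.0015, 0, 0, 0, 0, 0, -0.0015, 0, 0, 0, 0, 0, -0.0015, 0, 0, 0, 0, 0, -0.0015, 0, 0, 0, 0, 0, -0.0015, 0, 0, 0, 0]

```text
clock: 19.0
position: [597.6, -87.3, 47.6]
eef_rot: [[-0.065, -0.998, -0.005], [-0.998, 0.065, 0.001], [-0.0, 0.005, -1.0]]
contact_force: [-18.8, 1.3, 14.1]
finger_gap: 0.1
```

Request:
jog_arm:
  rows: [0, 0.003, 0, 0, 0, 0, 0, 0.008, 0, 0, 0, 0, 0, 0.02, 0, 0, 0, 0, 0, 0.04, 0, 0, 0, 0, 0, 0.06, 0, 0, 0, 0, 0, 0.08, -0.01, 0, 0, 0, 0, 0.09, -0.04, 0, 0, 0, 0, 0.1, -0.08, 0, 0, 0]

```text
clock: 19.8
position: [498.2, -80.5, 126.0]
eef_rot: [[-0.065, -0.998, -0.002], [-0.998, 0.065, 0.001], [-0.001, 0.002, -1.0]]
contact_force: [1.2, -0.4, 0.1]
finger_gap: 0.3
```

Request:
jog_arm:
  rows: [0, 0.01, -0.04, 0, 0, 0, 0, 0.02, -0.08, 0, 0, 0, 0, 0.03, -0.12, 0, 0, 0, 0, 0.04, -0.14, 0, 0, 0, 0, 0.04, -0.14, 0, 0, 0, 0, 0.04, -0.14, 0, 0, 0, 0, 0.04, -0.14, 0, 0, 0, 0, 0.04, -0.14, 0, 0, 0]

```text
clock: 20.6
position: [459.9, -78.2, 265.5]
eef_rot: [[-0.065, -0.998, -0.001], [-0.998, 0.065, 0.001], [-0.001, 0.001, -1.0]]
contact_force: [-0.1, 0.6, -1.2]
finger_gap: 0.0
```

```bash
python3 -c "
from plan import *
plan([])
grab('wrist','12');grab('scene','12')
cv2.imwrite('pics/scene12z.png',cv2.resize(cv2.imread('pics/scene12.png')[90:390,70:470],(800,600)))
L=load('wrist12');C=cloud(L);q=np.array([W2S(p) for p in C.reshape(-1,3)]);m=(q[:,2]>61)&(q[:,2]<66.5)&(abs(q[:,1])<30)&(q[:,0]>-20)&(q[:,0]<40)&(L[1].ravel()>0)
print(m.sum(),np.percentile(q[m,0],[0.5,1,2,5]) if m.any() else 0)
"
```

```text
now [-139.396    0.793  265.513] F [-0.124  0.631 -1.2  ] 20.6
1476 [ 9.577  9.726  9.817 10.338]
```

View pics/scene12z.png

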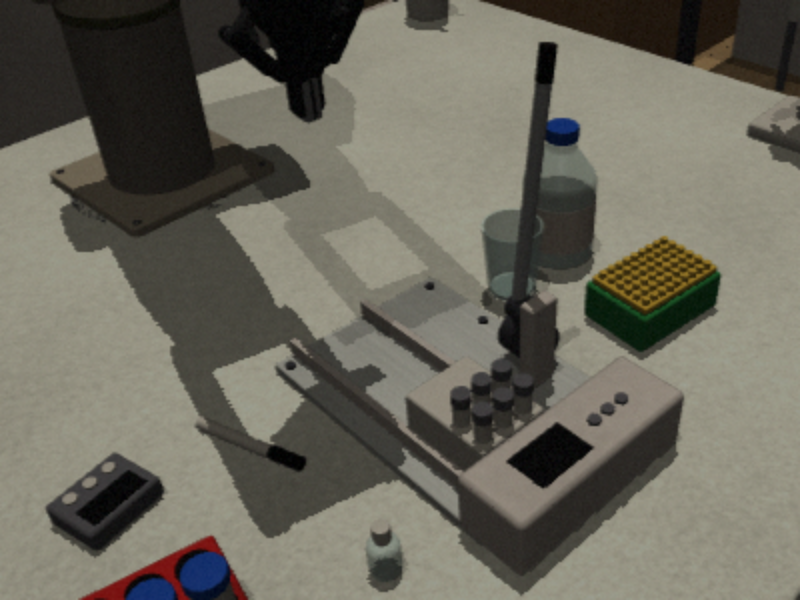

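Near face of the rack at 9.6–10.3 mm (10 is home), bar raised, arm clear; handing in.

```bash
python3 -c "
from cell import r
print(r.hand_in())"
```

```text
the job is handed in; nothing more can be done
None
```

The gate bar is raised and staying up by itself, and the tube rack is home against the stop. I handed the job in at about 21 s with the arm clear of everything.

- **Gate:** I put the closed fingertips under the bar near its free end and pushed it up along its arc, past its balance point. It then fell back on its own to the upper limit. The pictures show it still raised at the end, with the robot not touching it.
- **Rack:** I pushed its near face along the lane with the closed fingertips, at about 4–7 N while it slid. I then backed off and pushed again with the tool vertical. On the last push the force rose to about 19 N with only 0.1 mm of movement, so it was against the stop.
- **Rack position:** The depth measurement puts the near face at 9.6–10.3 mm along the station, where 10 mm is home. A rough single-pixel estimate gave 7.6 mm instead. I went with the depth and force readings, and a close-up picture shows no gap at the housing.
- **Bystanders:** The objects around the station look unmoved in the last scene picture. Of these I compared only the marker by pixel position, and the large red rack is only partly in that view.

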